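# Put the paint pots back on their own saucers

### The job

Every paint pot stands on a saucer of the wrong colour. First lay the scraper, which lies across the grey spare saucer, flat into its cut-out pocket in the tray; then park one pot on the freed grey saucer and move the pots round until each stands upright in the saucer of its own colour. Leave the green tumbler where it stands.

Things in the scene. Friction and masses are not known exactly. Their poses are not given: they have to be found in the camera images.
- pot_red_center (a point): paint pot with red lid and red band round a white side; an upright closed cylinder 52 mm in diameter, 60 mm tall, 110 to 230 g. Point at its centre, 30 mm above its underside; z up.
- pot_yellow_center (a point): paint pot with yellow lid and yellow band round a white side; an upright closed cylinder 52 mm in diameter, 60 mm tall, 110 to 230 g. Point at its centre, 30 mm above its underside; z up.
- pot_blue_center (a point): paint pot with blue lid and blue band round a white side; an upright closed cylinder 52 mm in diameter, 60 mm tall, 110 to 230 g. Point at its centre, 30 mm above its underside; z up.
- saucer_red_floor (a point): red drip saucer, fixed to the table: 90 mm in outer diameter, 10 mm tall, with a floor 6 mm above the table and a rim 4 mm higher than its floor; the hollow is 72 mm wide at the floor. Point at the centre of its floor; z up. At the start a pot of another colour stands in it.
- saucer_yellow_floor (a point): yellow drip saucer, fixed to the table: 90 mm in outer diameter, 10 mm tall, with a floor 6 mm above the table and a rim 4 mm higher than its floor; the hollow is 72 mm wide at the floor. Point at the centre of its floor; z up. At the start a pot of another colour stands in it.
- saucer_blue_floor (a point): blue drip saucer, fixed to the table: 90 mm in outer diameter, 10 mm tall, with a floor 6 mm above the table and a rim 4 mm higher than its floor; the hollow is 72 mm wide at the floor. Point at the centre of its floor; z up. At the start a pot of another colour stands in it.
- saucer_grey_floor (a point): grey drip saucer (the spare one), fixed to the table: 90 mm in outer diameter, 10 mm tall, with a floor 6 mm above the table and a rim 4 mm higher than its floor; the hollow is 72 mm wide at the floor. Point at the centre of its floor; z up. At the start the scraper lies across its rim.
- scraper_center (a point): paint scraper lying flat, 180 mm long along its x: pale wooden handle 24 mm wide, 26 mm tall (x = -90 to +25 mm) and flat steel blade 56 mm wide, 4 mm thick (x = +25 to +90 mm), level with the handle's underside. About 120 g. Point at its middle, 13 mm above its underside; it balances there and the handle can be gripped there across its y; z up.
- tray_pocket (a point): fixed dark shadow tray, 230 x 110 mm, 14 mm tall, with an orange-floored pocket in the scraper's outline, 10 mm deep, 6 to 7 mm roomier than it on each side (handle part x = -97 to +18 mm, 36 mm wide; blade part to +97 mm, 68 mm wide). Point: pocket's centre on its floor, 4 mm above the table; x to the blade end. The scraper fits only with its x along this x, centre over this point.
- glass: empty green tumbler, upright, 56 mm in diameter, 85 mm tall, loose, standing among the saucers. Origin at the centre of its underside; to be left where it is.
Not all that is in view belongs to the job. Of the things that look like the part that bears pot_blue_center, the smallest one is meant.

How it is judged:
By the outcome, as a careful person would: the job done as asked, in the order asked, and still so for the second after the job is handed in, with the robot touching nothing.
It also fails if it takes over 133 s, if anything falls off the work surface, if the arm or the gripper's body presses on something with over 40 N, if the wrist force passes 120 N, or if a joint passes its speed limit or range.

### The arm

A 6-joint arm with a two-finger parallel gripper is mounted at the origin on the work surface. World frame = base frame: x ahead of the robot, y to its left, z up, the work surface at z = 0. Lengths are in m, angles in degrees, forces in N, time in s.
With the tool pointing down it reaches from about 0.4 to 0.825 m from the base axis. Payload 7 kg.
Tool frame: the origin (TCP) lies between the finger pads; the fingertips stand 17 mm ahead of it and the grasp point (between the pads) lies 2 mm behind it; x points along the fingers, y is the direction in which the jaws open and shut, and the axes are right-handed (so a half turn about x gives the same grasp; the last joint's range is limited). The gripper opens to 88 mm and grips with 3 to 60 N. Pads are 19 mm wide; open, the fingers measure 130 mm over their backs; the gripper's body (78 mm by 193 mm) begins 47 mm behind the grasp point.
Start: joints at [16.507, 20.546, 0.682, 0, -70.136, -16.507], TCP at [0.675, -0, 0.209] pointing down, gripper open.
Joint ranges: [-176.03, 176.03], [-82.01, 121.73], [-58.28, 71.71], [-173.87, 95.51], [-174.79, -0.11], [-173.66, 173.66]. Speed limits (degrees/s): [136.94, 136.94, 172.46, 180, 180, 180].

### API

Orientations are given as [roll, pitch, yaw] about the fixed x, y, z axes, in that order (R = Rz(yaw) Ry(pitch) Rx(roll)).
In Python, from plant import r gives the robot as it stands.
- The arm moves only by the shell command python3 -m jog 'ROWS' [FORCE]. ROWS is a JSON object of lists of equal length, an entry for each row: "fingers": the opening, from 0 (shut) to 1 (fully open); "dp": the shift along the tool's x, y, z in mm, a list of three; "twist": the turn about the tool's x in degrees. In form: {"fingers": [fingers, ...], "dp": [[dx, dy, dz], ...], "twist": [twist, ...]}. A call has exactly 5 rows; each row is the pose to reach, as a shift and turn from the pose measured when the call began, along the tool's axes at that moment; what a row does not reach only later rows make up. A row lasts 1/10 s, in which the tool goes at most 50 mm and 8.59 degrees, less where a joint would pass 70% of its speed; a pose out of reach is approached as far as the arm can. A call with a gripper value outside its range is refused whole. The fingers move at their own pace and stop on an object; FORCE is the grip in N (left out, the last holds). Time passes only in rows, so rows that repeat a pose let the fingers close, or fill a call up. It gives the time, the measured TCP pose, the force and the opening at its end, in the units of the state.
- r.get_state(): the state, without advancing time (a new reading comes with each control period).
- r.capture(name): name is "scene" or "side" or "wrist"; returns a dict with "frame" (400x640x3 uint8, red, green, blue), "intrinsics" (3x3 intrinsics, pixels), "pose" (4x4, takes a point from camera to world coordinates). Camera axes: x right, y down, z forward; pixel columns grow to the right and rows downward; lengths in m; the calibration is good to about 2 mm. A picture is of the moment at which its call begins. There is no depth.
- r.close_job(): hands the job in, once; it reports no verdict.
The state is a dict: "time_s": time; "joints": joint angles; "qd": joint speeds; "joint_torque": joint torques, N m; "tcp_pos": TCP position; "eef_rot": TCP orientation; "contact_force": force on the tool from outside, world axes, zero at the start; "moment": the same for the moment, N m; "gripper_width": finger opening in m.
Only numpy, scipy, OpenCV 4.12 (cv2) and the standard library are available. Lean on these libraries where they do the work, as an engineer would, in place of code of your own. Each camera call takes 0.05 s, during which the arm holds its last target. There are 200 camera calls.

## Working session

There is one attempt and no reset: what is moved stays moved. The work goes in short steps, Python scripts to look and compute and a shell command to move; the robot and the scene stay as the last step left them, time stands still between calls to the robot, and variables do not carry over. Pictures are saved under pics/ and viewed, on a budget of 14 in all, crops included, one or two more only if the job needs it, and the job is handed in when it is done.

```bash
ls; mkdir -p pics
python3 - <<'E'
from plant import r
import cv2
s=r.get_state(); print(s)
for n in ["scene","side","wrist"]:
    c=r.capture(n); cv2.imwrite(f"pics/{n}0.png",c["frame"][:,:,::-1]); print(n,c["intrinsics"].tolist(),c["pose"].round(4).tolist())
E
```

```text
pics
{'time_s': 0.0, 'joints': array([ 1.65039787e+01,  2.05917218e+01,  6.35040124e-01, -1.97153324e-02,
       -7.01376680e+01, -1.65070584e+01]), 'qd': array([-0.07521334, -0.03018647,  0.01617536,  0.02403089, -0.08927144,
       -0.03247573]), 'joint_torque': array([-8.00930356e-04, -5.82726967e+01,  2.93058443e+01,  6.99745238e+00,
        6.93249181e-03, -2.06530804e-04]), 'tcp_pos': array([ 6.74481883e-01, -6.66806371e-05,  2.08330388e-01]), 'eef_rot': array([  95.39503119,   89.90384657, -174.61476235]), 'contact_force': array([-0.4991741 ,  0.2608642 , -0.24388538]), 'moment': array([ 0.02761748, -0.0112021 ,  0.0022555 ]), 'gripper_width': 0.08758313375070673}
scene [[473.53001106489427, 0.0, 313.5630777789318], [0.0, 473.53001106489427, 202.80090032475962], [0.0, 0.0, 1.0]] [[-0.0339, 0.5487, -0.8353, 1.3394], [0.9991, 0.0389, -0.015, -0.0003], [0.0242, -0.8351, -0.5496, 0.6074], [0.0, 0.0, 0.0, 1.0]]
side [[454.8003971537439, 0.0, 326.0822689970399], [0.0, 454.8003971537439, 200.3872775373514], [0.0, 0.0, 1.0]] [[0.9618, -0.2081, 0.1779, 0.324], [-0.2733, -0.6908, 0.6694, -0.753], [-0.0164, -0.6924, -0.7213, 0.8524], [0.0, 0.0, 0.0, 1.0]]
wrist [[291.51580994883454, 0.0, 316.4116139453917], [0.0, 291.51580994883454, 202.3696411825025], [0.0, 0.0, 1.0]] [[-1.0, -0.0007, -0.0009, 0.6738], [-0.0009, 0.9577, 0.2878, -0.0779], [0.0007, 0.2878, -0.9577, 0.3837], [0.0, 0.0, 0.0, 1.0]]
```

View pics/scene0.png

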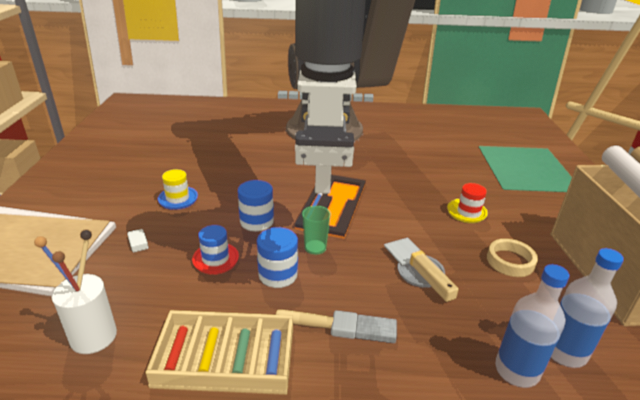

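View pics/side0.png

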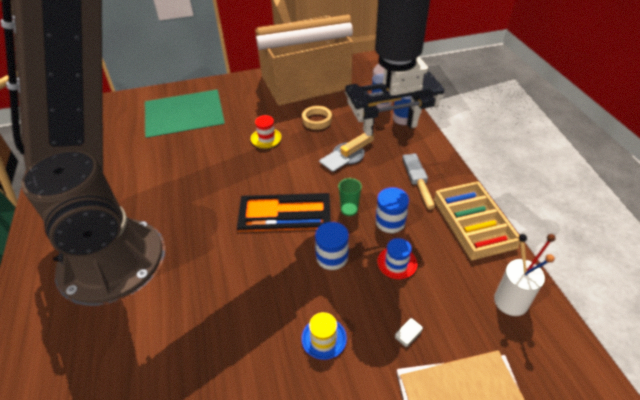

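View pics/wrist0.png

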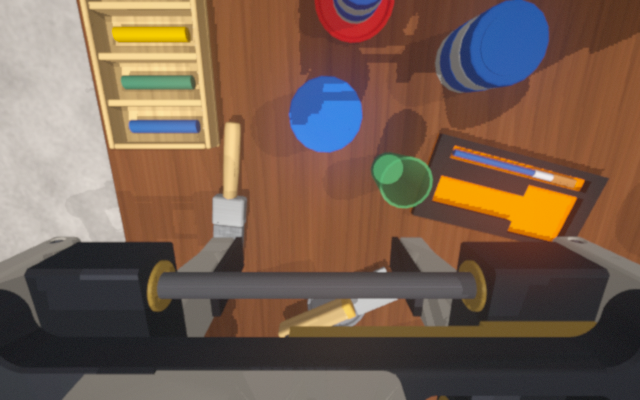

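Scene view: yellow pot (175,185) on blue saucer, small blue pot (213,245) on red saucer, red pot (472,200) on yellow saucer, scraper across grey (425,268), glass (316,230), tray (332,205) with a paintbrush. The two bigger blue tins are decoys. The side and wrist views agree.

```bash
cat > h.py <<'E'
import numpy as np, cv2
from plant import r
def ray(c,u,v,z):
    d=c["pose"][:3,:3]@np.linalg.solve(c["intrinsics"],[u,v,1.]); o=c["pose"][:3,3]
    return o+d*(z-o[2])/d[2]
def proj(c,p):
    q=c["pose"][:3,:3].T@(np.asarray(p,float)-c["pose"][:3,3]); q=c["intrinsics"]@q; return q[:2]/q[2]
def hsv(c): return cv2.cvtColor(c["frame"],cv2.COLOR_RGB2HSV)
E
python3 - <<'E'
from h import *
S=r.capture("scene");D=r.capture("side");W=r.capture("wrist")
for n,z,a,b in [("yel lid",.066,(175,177),(323,325)),("blue lid",.066,(214,236),(399,249)),("red lid",.066,(473,191),(265,123)),("glass top",.085,(316,214),(349,186)),
 ("handle end",.036,(450,287),(368,142)),("blade end",.012,(398,245),(329,164)),("big1 top",.1,(256,191),(332,236)),("big2 top",.1,(277,244),(392,201))]:
    print(n,ray(S,*a,z).round(3),ray(D,*b,z).round(3))
for n,a in [("tray corners",[(440,132),(606,178)]),("orange",[(436,190),(575,205)])]:
    for p in a: print(n,ray(W,*p,.014).round(3))
for n,c in (("s",S),("d",D)):
    b=cv2.resize(c["frame"],None,fx=3,fy=3,interpolation=cv2.INTER_CUBIC)[:,:,::-1]
    x0,y0=(380,200) if n=="s" else (225,130)
    x=cv2.resize(c["frame"][y0:y0+105,x0:x0+140],None,fx=5,fy=5,interpolation=cv2.INTER_CUBIC)[:,:,::-1]
    cv2.imwrite(f"pics/c_{n}.png",x)
w=cv2.imread("pics/c_s.png");d=cv2.imread("pics/c_d.png");cv2.imwrite("pics/c.png",np.vstack([w[:, :],d])[:1050,:][::1])
x=cv2.imread("pics/c.png");cv2.imwrite("pics/c.png",cv2.resize(x,None,fx=.571,fy=.571))
E
```

```text
yel lid [ 0.434 -0.328  0.066] [ 0.423 -0.337  0.066]
blue lid [ 0.642 -0.197  0.066] [ 0.629 -0.209  0.066]
red lid [0.445 0.333 0.066] [0.434 0.324 0.066]
glass top [ 0.585 -0.008  0.085] [ 0.579 -0.011  0.085]
handle end [0.721 0.231 0.036] [0.702 0.191 0.036]
blade end [0.578 0.16  0.012] [0.577 0.159 0.012]
big1 top [ 0.533 -0.131  0.1  ] [ 0.493 -0.16   0.1  ]
big2 top [ 0.701 -0.072  0.1  ] [ 0.653 -0.1    0.1  ]
tray corners [ 0.521 -0.058  0.014]
tray corners [0.299 0.    0.014]
orange [0.517 0.016 0.014]
orange [0.33  0.037 0.014]
```

```bash
cat >> h.py <<'E'
from scipy.spatial.transform import Rotation as Ro
def go(p,yaw=None,s=None):
    """print dp (mm) to point p, and twist so tool y points along world yaw (mod 180)"""
    s=s or r.get_state(); R=Ro.from_euler("xyz",s["eef_rot"],degrees=True).as_matrix()
    d=R.T@(np.array(p)-s["tcp_pos"])*1000; y=np.degrees(np.arctan2(R[1,1],R[0,1])); out=[d.round(1).tolist(),"yaw_y",round(y,1)]
    if yaw is not None:
        t=-(yaw-y); out+=["twist",round((t+90)%180-90,1)]   # tool x is down: +twist lowers world yaw
    print(*out);
E
python3 -c "
from h import *
go([.63,.25,.30]); print(Ro.from_euler('xyz',r.get_state()['eef_rot'],degrees=True).as_matrix().round(2))"
```

```text
[-91.0, 44.9, 250.0] yaw_y 180.0
[[-0. -1.  0.]
 [-0.  0.  1.]
 [-1.  0. -0.]]
```

```bash
python3 -m jog '{"fingers":[1,1,1,1,1],"dp":[[-20,10,50],[-40,20,100],[-60,30,150],[-80,40,200],[-90,45,250]],"twist":[0,0,0,0,0]}' && python3 -m jog '{"fingers":[1,1,1,1,1],"dp":[[0,0,0],[0,0,0],[0,0,0],[0,0,0],[0,0,0]],"twist":[0,0,0,0,0]}'
python3 - <<'E'
from h import *
c=r.capture("wrist"); cv2.imwrite("pics/w1.png",c["frame"][:,:,::-1]); print(r.get_state()["tcp_pos"])
np.savez("w1.npz",**c)
E
```

```text
time_s: 0.8
tcp_pos: [0.6319, 0.2324, 0.2962]
eef_rot: [-56.5, 89.9, 33.5]
contact_force: [0.7, 0.8, -0.7]
gripper_width: 0.0875
time_s: 1.3
tcp_pos: [0.6321, 0.2311, 0.2959]
eef_rot: [-60.4, 89.9, 29.5]
contact_force: [-0.3, -0.0, 0.7]
gripper_width: 0.0874
[0.63209907 0.23124077 0.29596393]
```

View pics/w1.png

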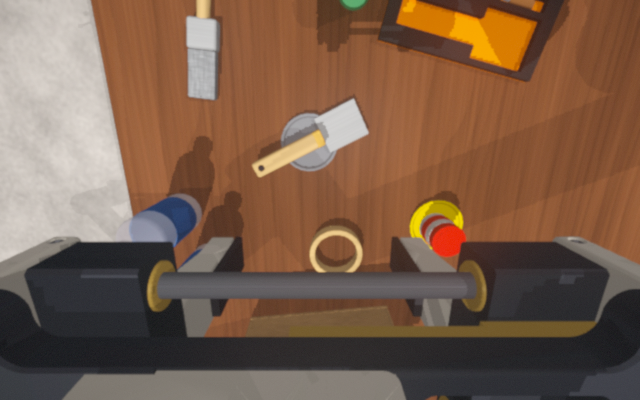

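Wrist view: scraper handle end (258,171), blade end mid (361,115), grey saucer (309,141), yellow saucer/red pot (442,230), tray top right.

Run:
```python
from h import *
from scipy.optimize import minimize
c=dict(np.load("w1.npz"))
e=ray(c,258,171,.036);b=ray(c,361.5,115,.014);m=(e+b)/2;d=(b-e)[:2]
print("scraper ctr",m.round(4),"len",np.linalg.norm(d).round(4),"yaw",np.degrees(np.arctan2(d[1],d[0])).round(1),"grey",ray(c,309,141,.009).round(4))
H=hsv(c)
# lid red circle, saucer
for n,lo,hi,z in [("redlid",(0,180,150),(6,255,255),.066),("yellow",(24,150,120),(34,255,255),.010)]:
    k=cv2.inRange(H,lo,hi); k[250:]=0; N,L,S,C=cv2.connectedComponentsWithStats(k); i=1+np.argmax(S[1:,4]); print(n,S[i],C[i],ray(c,*C[i],z).round(4))
# tray: from the start picture
img=cv2.imread("pics/wrist0.png")[:,:,::-1]
K=c["intrinsics"]; P=np.array([[-1,-.0007,-.0009,.6738],[-.0009,.9577,.2878,-.0779],[.0007,.2878,-.9577,.3837],[0,0,0,1]])
w0=dict(frame=np.ascontiguousarray(img),intrinsics=K,pose=P)
k=cv2.inRange(hsv(w0),(8,180,150),(22,255,255)); k[:, :400]=0;k[245:]=0
N,L,S,C=cv2.connectedComponentsWithStats(k); i=1+np.argmax(S[1:,4]); k=(L==i).astype(np.uint8); print("pocket px",S[i])
poly=np.array([[-97,-18],[18,-18],[18,-34],[97,-34],[97,34],[18,34],[18,18],[-97,18]])/1000
def mask(q):
    a=np.radians(q[2]);R=np.array([[np.cos(a),-np.sin(a)],[np.sin(a),np.cos(a)]]);ms=[]
    for z in(.004,.014):
        pts=[proj(w0,[*(R@p+q[:2]/1000),z])*16 for p in poly]
        z0=np.zeros((400,640),np.uint8);cv2.fillPoly(z0,[np.round(pts).astype(np.int32)],1,shift=4);ms.append(z0)
    return ms[0]&ms[1]
f=lambda q:1-(mask(q)&k).sum()/(mask(q)|k).sum()
best=min((minimize(f,[420,25,y],method="Nelder-Mead",options=dict(initial_simplex=[[420,25,y],[430,25,y],[420,35,y],[420,25,y+8]])) for y in(165,175,-5,15)),key=lambda s:s.fun)
print(best.x.round(2),best.fun)
```

```text
scraper ctr [0.6418 0.1943 0.025 ] len 0.1757 yaw -152.6 grey [0.6431 0.1926 0.009 ]
redlid [430 225  36  25 698] [447.6991404 238.1260745] [0.4338 0.3315 0.066 ]
yellow [410 201  53  37 864] [434.22685185 214.77662037] [0.4346 0.3138 0.01  ]
pocket px [ 432  175  145   66 4736]
[422.87  37.31 166.  ] 0.016743407283382195
```

```bash
python3 -m jog '{"fingers":[1,1,1,1,1],"dp":[[20,-3,-10],[40,-6,-20],[60,-10,-30],[80,-10,-37],[100,-10,-37]],"twist":[8.5,17,25.5,34,42.5]}' && python3 -m jog '{"fingers":[1,1,1,1,1],"dp":[[0,0,0],[20,0,0],[40,0,0],[40,0,0],[40,0,0]],"twist":[8.5,17,20,20,20]}'
python3 - <<'E'
from h import *
go([.642,.1935,.040],-62.6); print(r.get_state()["joints"])
E
```

```text
time_s: 1.85
tcp_pos: [0.6423, 0.1926, 0.1952]
eef_rot: [-20.4, 89.9, 26.5]
contact_force: [-0.2, -0.3, -0.6]
gripper_width: 0.0877
time_s: 2.35
tcp_pos: [0.6425, 0.192, 0.1553]
eef_rot: [-53.8, 90.0, -26.8]
contact_force: [-0.6, 0.0, 0.5]
gripper_width: 0.0873
[115.3, 1.7, 0.2] yaw_y 117.0 twist -0.4
[ 3.32717174e+01  2.21429933e+01 -4.16165699e+00  3.32365100e-02
 -6.36781839e+01 -9.62542356e+01]
```

```bash
python3 -m jog '{"fingers":[1,1,1,1,1],"dp":[[45,2,0],[85,2,0],[105,2,0],[115,2,0],[115,2,0]],"twist":[0,0,0,0,0]}' && python3 -m jog '{"fingers":[0.2,0,0,0,0],"dp":[[0,0,0],[0,0,0],[0,0,0],[0,0,0],[0,0,0]],"twist":[0,0,0,0,0]}' 30 && python3 -m jog '{"fingers":[0,0,0,0,0],"dp":[[0,0,0],[-40,0,0],[-80,0,0],[-100,0,0],[-100,0,0]],"twist":[0,0,0,0,0]}'
python3 - <<'E'
from h import *
c=r.capture("wrist"); a=c["frame"]
s=r.capture("scene")["frame"]; 
cv2.imwrite("pics/w2.png",np.vstack([a,s])[:,:,::-1][::1,::1]); x=cv2.imread("pics/w2.png"); cv2.imwrite("pics/w2.png",cv2.resize(x,(480,600)))
go([.4229,.0373,.15],166-90)
E
```

```text
time_s: 2.85
tcp_pos: [0.6419, 0.1936, 0.0402]
eef_rot: [-114.5, 90.0, -87.4]
contact_force: [0.4, 0.6, 0.1]
gripper_width: 0.0873
time_s: 3.35
tcp_pos: [0.642, 0.1937, 0.0407]
eef_rot: [-61.9, 90.0, -34.8]
contact_force: [-0.3, -0.1, -0.1]
gripper_width: 0.0532
time_s: 3.85
tcp_pos: [0.644, 0.1947, 0.1451]
eef_rot: [-7.0, 89.6, 20.1]
contact_force: [0.1, -0.6, 0.1]
gripper_width: 0.0133
[-9.3, -39.7, -266.3] yaw_y 117.1 twist 41.1
```

View pics/w2.png

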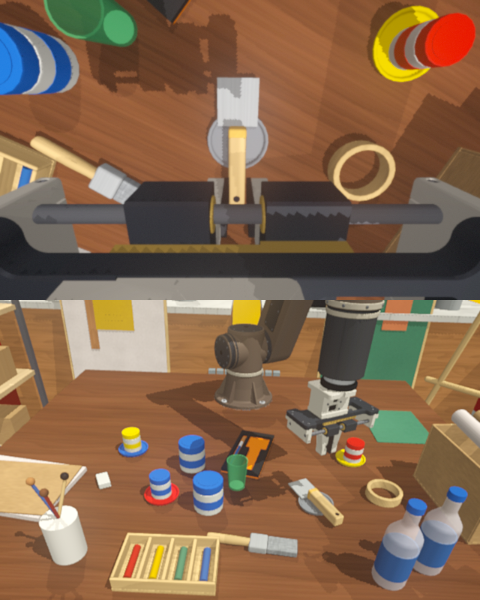

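The fingers close slowly (about 70 mm/s), so I lifted too early. The scraper is undisturbed and lines up with the gripper (handle at (237,165), centred), so I'll repeat with a longer close.

```bash
python3 -m jog '{"fingers":[1,1,1,1,1],"dp":[[0,0,0],[0,0,0],[0,0,0],[0,0,0],[0,0,0]],"twist":[0,0,0,0,0]}' && python3 -m jog '{"fingers":[0.8,0.8,0.8,0.8,0.8],"dp":[[10,0,0],[50,0,0],[80,2,0],[105,2,0],[105,2,0]],"twist":[0,0,0,0,0]}' && python3 -m jog '{"fingers":[0,0,0,0,0],"dp":[[0,0,0],[0,0,0],[0,0,0],[0,0,0],[0,0,0]],"twist":[0,0,0,0,0]}' && python3 -m jog '{"fingers":[0,0,0,0,0],"dp":[[0,0,0],[0,0,0],[0,0,0],[0,0,0],[0,0,0]],"twist":[0,0,0,0,0]}' &&  python3 -m jog '{"fingers":[0,0,0,0,0],"dp":[[0,0,0],[-25,0,0],[-50,0,0],[-70,0,0],[-70,0,0]],"twist":[0,0,0,0,0]}'
python3 - <<'E'
from h import *
go([.4229,.0373,.13],166-90)
E
```

```text
time_s: 4.45
tcp_pos: [0.6418, 0.1938, 0.1407]
eef_rot: [-27.0, 90.0, 0.1]
contact_force: [-1.0, -1.0, 0.2]
gripper_width: 0.04
time_s: 4.95
tcp_pos: [0.6381, 0.1941, 0.031]
eef_rot: [-177.5, 89.6, -150.5]
contact_force: [0.8, -0.3, -0.6]
gripper_width: 0.0695
time_s: 5.45
tcp_pos: [0.6385, 0.1944, 0.0319]
eef_rot: [-178.3, 89.7, -151.3]
contact_force: [-0.6, -0.3, 0.0]
gripper_width: 0.0359
time_s: 5.95
tcp_pos: [0.6385, 0.1944, 0.0318]
eef_rot: [-177.9, 89.7, -150.9]
contact_force: [1.0, 0.5, -0.6]
gripper_width: 0.0012
time_s: 6.45
tcp_pos: [0.6407, 0.1954, 0.1054]
eef_rot: [-89.1, 90.0, -62.0]
contact_force: [0.4, -0.4, 0.9]
gripper_width: 0.0004
[-24.6, -41.6, -265.9] yaw_y 117.1 twist 41.1
```

Run:
```python
from h import *
c=r.capture("wrist"); np.savez("w3.npz",**c); cv2.imwrite("pics/w3.png",c["frame"][:,:,::-1]); print(proj(c,[.6418,.1943,.036]),proj(c,r.get_state()["tcp_pos"]),proj(c,[.6431,.1926,.01]))
d=r.capture("side");x=cv2.resize(d["frame"][90:210,290:440],None,fx=4,fy=4)[:,:,::-1];cv2.imwrite("pics/d3.png",x)
```

```text
[314.11759547 208.43469711] [315.73073986 237.78531485] [312.1747079  200.51678877]
```

View pics/w3.png

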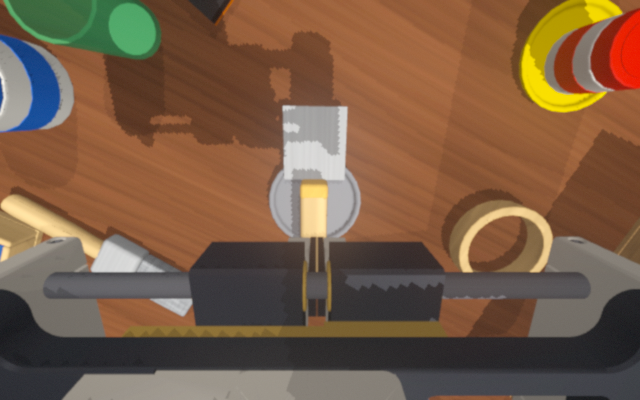

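View pics/d3.png

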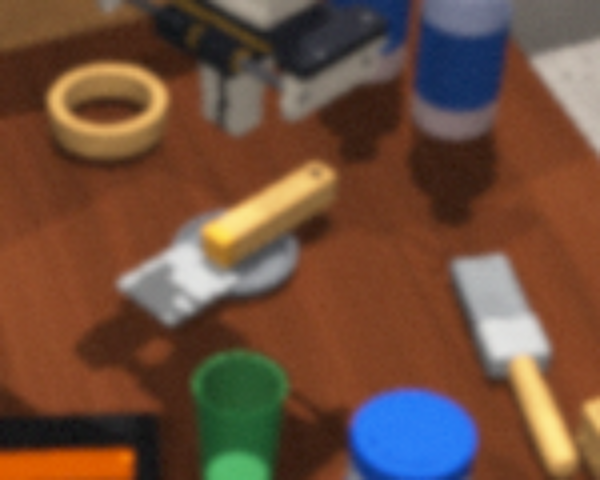

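Run:
```python
from h import *
s=r.get_state();p=s["tcp_pos"];print(p,s["joints"])
S=r.capture("scene");D=r.capture("side")
print("tip side",proj(D,p-[0,0,.017]),"scene",proj(S,p-[0,0,.017]))
for q in([.6418,.1943,.036],[.723,.236,.036],[.56,.154,.014]): print(proj(D,q),proj(S,q))
x=cv2.resize(S["frame"][150:310,370:490],None,fx=4,fy=4);cv2.imwrite("pics/s3.png",x[:600,:,::-1])
```

```text
[0.63884996 0.19466024 0.10214426] [ 3.36121027e+01  2.45710347e+01 -7.81479435e+00 -4.57400972e-02
 -5.78711683e+01 -9.65541276e+01]
tip side [346.71176264 131.30819143] scene [425.68589289 235.09110038]
[347.46484692 145.20369217] [421.73220604 256.79639236]
[369.72927424 131.24760723] [453.02797491 287.76534292]
[323.49004936 165.87218999] [394.2706563  238.67028896]
```

View pics/s3.png

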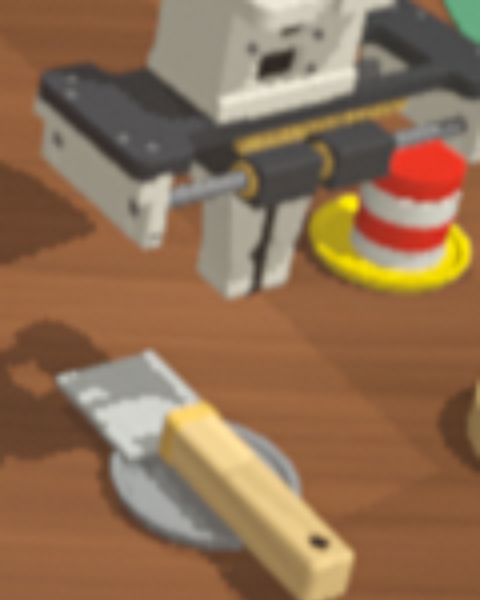

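```bash
cat >> h.py <<'E'
def tri(*obs):
    A=np.zeros((3,3));b=np.zeros(3)
    for c,(u,v) in obs:
        d=c["pose"][:3,:3]@np.linalg.solve(c["intrinsics"],[u,v,1.]);d/=np.linalg.norm(d);M=np.eye(3)-np.outer(d,d);A+=M;b+=M@c["pose"][:3,3]
    p=np.linalg.solve(A,b);return p.round(4),[(proj(c,p)-uv).round(1).tolist() for c,uv in obs]
E
python3 - <<'E'
from h import *
S=r.capture("scene");D=r.capture("side");W=r.capture("wrist")
print("tip",tri((S,(432.5,223)),(D,(350,122))))
def red(c,box):
    x0,y0,x1,y1=box;k=np.zeros(c["frame"].shape[:2],np.uint8);k[y0:y1,x0:x1]=cv2.inRange(hsv(c),(0,170,110),(8,255,255))[y0:y1,x0:x1]
    N,L,s,C=cv2.connectedComponentsWithStats(k);i=1+np.argmax(s[1:,4]);return s[i],C[i]
print(red(S,(450,170,500,210)),red(D,(240,100,290,135)))
# scraper handle end hole (z .036): scene, side, wrist1
W1=dict(np.load("w1.npz"))
h=[(S,(370+318/4,150+542/4)),(D,(290+316/4,90+172/4)),(W1,(262,168))]
print("hole",tri(*h[:2]),tri(*h),ray(W1,262,168,.036),[ray(c,*p,.036).round(3) for c,p in h])
n=[(S,(370+60/4,150+378/4)),(D,(290+120/4,90+285/4)),(W1,(356,98))]
print("blade corner",tri(*n[:2]),tri(*n),[ray(c,*p,.014).round(3) for c,p in n])
E
```

```text
tip (array([0.6471, 0.1984, 0.1156]), [[-1.3, 1.4], [-0.6, -1.1]])
(array([465, 186,  22,  14, 219], dtype=int32), array([475.71232877, 192.88127854])) (array([254, 114,  21,  16, 254], dtype=int32), array([263.76377953, 121.58267717]))
hole (array([0.7183, 0.2303, 0.0358]), [[-0.3, 0.3], [-0.1, -0.2]]) (array([0.7163, 0.2306, 0.0348]), [[-0.5, -0.0], [-0.9, 0.1], [-1.7, 0.2]]) [0.71344183 0.2301387  0.036     ] [array([0.718, 0.231, 0.036]), array([0.718, 0.229, 0.036]), array([0.713, 0.23 , 0.036])]
blade corner (array([0.5594, 0.1482, 0.0151]), [[6.5, -6.5], [3.9, 5.7]]) (array([0.5663, 0.1395, 0.0208]), [[2.9, -6.9], [7.1, 5.7], [4.9, 6.8]]) [array([0.581, 0.133, 0.014]), array([0.556, 0.175, 0.014]), array([0.573, 0.13 , 0.014])]
```

Run:
```python
from h import *
W=r.capture("wrist");S=r.capture("scene");D=r.capture("side");p=r.get_state()["tcp_pos"]
print(W["pose"].round(3).tolist())
for d in(-.03,-.017,0,.014,.03): print(d,proj(W,p+[0,0,d]).round(1))
print(tri((S,(433,222)),(D,(350,122)),(W,(316,240))))
a=cv2.resize(W["frame"][170:320,220:420],None,fx=3,fy=3);b=cv2.resize(D["frame"][70:170,300:400],(450,450));cv2.imwrite("pics/w4.png",cv2.resize(np.hstack([a,b])[:,:,::-1],(800,343)))
```

```text
[[-0.456, 0.854, 0.251, 0.569], [0.89, 0.437, 0.128, 0.16], [-0.001, 0.282, -0.959, 0.277], [0.0, 0.0, 0.0, 1.0]]
-0.03 [315.6 224.8]
-0.017 [315.5 231.4]
0 [315.4 241.2]
0.014 [315.4 250.6]
0.03 [315.2 263.4]
(array([0.6408, 0.1967, 0.1136]), [[-3.6, 1.2], [-2.6, 0.3], [1.0, 14.0]])
```

View pics/w4.png

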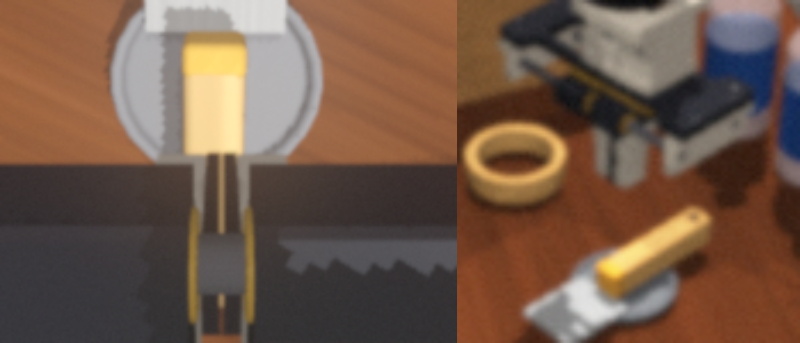

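The scene and side views put the fingertips about 13 mm above the reported TCP, where 17 mm below was expected. So the fingers passed above the handle, although the handle's height checks out (hole triangulated at z=0.0358). I'll go lower, step by step, watching the force.

```bash
python3 -m jog '{"fingers":[0.7,0.7,0.7,0.7,0.7],"dp":[[0,2,0],[0,2,0],[0,2,0],[0,2,0],[0,2,0]],"twist":[0,0,0,0,0]}' && python3 -m jog '{"fingers":[0.7,0.7,0.7,0.7,0.7],"dp":[[0,0,0],[20,0,0],[40,0,0],[55,0,0],[60,0,0]],"twist":[0,0,0,0,0]}'
python3 - <<'E'
from h import *
s=r.get_state();p=s["tcp_pos"];print(p,s["contact_force"],s["joints"]); go([.642,.1935,.01],-62.6)
D=r.capture("side");S=r.capture("scene")
a=cv2.resize(S["frame"][210:310,380:480],(400,400));b=cv2.resize(D["frame"][100:180,310:390],(400,400));cv2.imwrite("pics/w5.png",np.hstack([a,b])[:,:,::-1])
E
```

```text
time_s: 7.45
tcp_pos: [0.6377, 0.1962, 0.1013]
eef_rot: [-177.6, 89.6, -150.6]
contact_force: [-0.4, 0.5, -0.5]
gripper_width: 0.035
time_s: 7.95
tcp_pos: [0.6364, 0.1955, 0.0394]
eef_rot: [-177.9, 89.5, -150.9]
contact_force: [-0.5, -0.2, 0.2]
gripper_width: 0.0616
[0.63643441 0.1954934  0.03940105] [-0.53892734 -0.1556396   0.17798295] [ 3.37927140e+01  2.80989396e+01 -1.13598062e+01 -5.35394844e-02
 -5.10529871e+01 -9.67261717e+01]
[29.4, -4.3, 4.3] yaw_y 117.0 twist -0.4
```

View pics/w5.png

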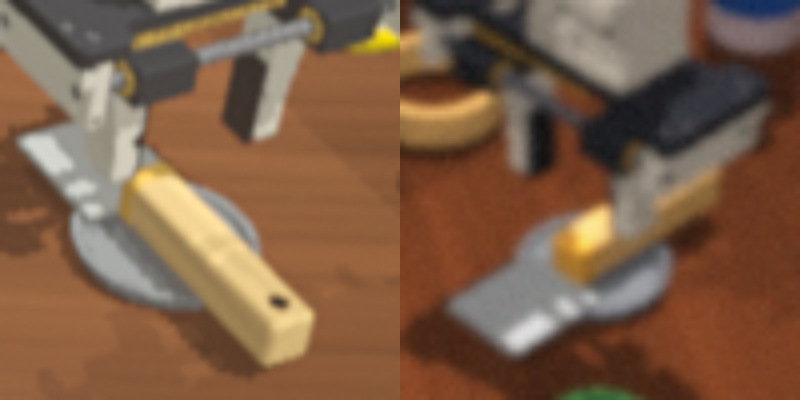

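Run:
```python
from h import *
D=r.capture("side");S=r.capture("scene")
a,b=tri((S,(408.7,254.5)),(D,(357,146.5))),tri((S,(443.7,245)),(D,(338,134)))
print(a,b,(a[0]+b[0])/2,r.get_state()["tcp_pos"])
```

```text
(array([0.6586, 0.1642, 0.0525]), [[-0.6, 0.6], [-0.3, -0.5]]) (array([0.6252, 0.2347, 0.0514]), [[-0.8, 0.7], [-0.3, -0.6]]) [0.6419  0.19945 0.05195] [0.63793396 0.19624253 0.04198143]
```

```bash
python3 -m jog '{"fingers":[0.7,0.7,0.7,0.7,0.7],"dp":[[0,-2,3],[10,-2,3],[20,-2,3],[30,-2,3],[30,-2,3]],"twist":[0,0,0,0,0]}' && python3 -m jog '{"fingers":[0,0,0,0,0],"dp":[[0,0,0],[0,0,0],[0,0,0],[0,0,0],[0,0,0]],"twist":[0,0,0,0,0]}' && python3 -m jog '{"fingers":[0,0,0,0,0],"dp":[[0,0,0],[0,0,0],[0,0,0],[0,0,0],[0,0,0]],"twist":[0,0,0,0,0]}'
```

```text
time_s: 8.65
tcp_pos: [0.6399, 0.195, 0.0096]
eef_rot: [-177.0, 89.5, -150.0]
contact_force: [0.0, -0.4, -1.0]
gripper_width: 0.0616
time_s: 9.15
tcp_pos: [0.6402, 0.195, 0.0099]
eef_rot: [-176.5, 89.5, -149.4]
contact_force: [0.2, -1.4, 1.1]
gripper_width: 0.027
time_s: 9.65
tcp_pos: [0.6401, 0.195, 0.01]
eef_rot: [-176.5, 89.5, -149.5]
contact_force: [-1.3, -0.3, -0.6]
gripper_width: 0.0233
```

```bash
python3 -m jog '{"fingers":[0,0,0,0,0],"dp":[[-10,0,0],[-40,0,0],[-80,0,0],[-110,0,0],[-120,0,0]],"twist":[0,0,0,0,0]}'
python3 - <<'E'
from h import *
go([.4229,.0373,.10],166-90)
S=r.capture("scene")
k=cv2.inRange(hsv(S),(8,180,150),(22,255,255));x=np.zeros_like(k);x[170:240,290:370]=k[170:240,290:370]
N,L,s,C=cv2.connectedComponentsWithStats(x);i=1+np.argmax(s[1:,4]);k=(L==i).astype(np.uint8);print(s[i])
from scipy.optimize import minimize
poly=np.array([[-97,-18],[18,-18],[18,-34],[97,-34],[97,34],[18,34],[18,18],[-97,18]])/1000
def mask(q,c):
    a=np.radians(q[2]);R=np.array([[np.cos(a),-np.sin(a)],[np.sin(a),np.cos(a)]]);m=1
    for z in(.004,.014):
        z0=np.zeros((400,640),np.uint8);cv2.fillPoly(z0,[np.round([proj(c,[*(R@p+q[:2]/1000),z])*16 for p in poly]).astype(np.int32)],1,shift=4);m=m&z0
    return m
f=lambda q:1-(mask(q,S)&k).sum()/(mask(q,S)|k).sum()
b=minimize(f,[423,37,166],method="Nelder-Mead",options=dict(initial_simplex=[[423,37,166],[433,37,166],[423,47,166],[423,37,172]]))
print(b.x,b.fun)
E
```

```text
time_s: 10.15
tcp_pos: [0.643, 0.1964, 0.1349]
eef_rot: [-159.8, 89.9, -132.7]
contact_force: [0.4, 0.4, -0.5]
gripper_width: 0.0236
[35.5, -41.5, -268.3] yaw_y 117.1 twist 41.1
[328 182  31  45 723]
[424.69495885  38.52006173 165.94290123] 0.16801853997682503
```

```bash
python3 -m jog '{"fingers":[0,0,0,0,0],"dp":[[0,-5,-25],[0,-13,-65],[0,-21,-110],[0,-29,-155],[0,-36,-195]],"twist":[5,12,20,28,35]}' && python3 -m jog '{"fingers":[0,0,0,0,0],"dp":[[0,0,0],[0,0,0],[0,0,0],[0,0,0],[0,0,0]],"twist":[3,6,6,6,6]}'
python3 - <<'E'
from h import *
go([.4225,.0377,.06],166-90); print(r.get_state()["joints"].round(1))
E
```

```text
time_s: 10.7
tcp_pos: [0.4829, 0.074, 0.1341]
eef_rot: [-140.6, 89.7, -148.9]
contact_force: [0.3, 0.1, -0.8]
gripper_width: 0.0236
time_s: 11.2
tcp_pos: [0.4828, 0.074, 0.1336]
eef_rot: [-136.1, 89.7, -150.3]
contact_force: [0.1, 0.1, -0.6]
gripper_width: 0.024
[74.0, -49.7, -49.2] yaw_y 75.8 twist -0.2
[  31.8    6.9  -28.3   -0.   -55.1 -136. ]
```

```bash
python3 -m jog '{"fingers":[0,0,0,0,0],"dp":[[0,-20,-20],[0,-40,-40],[0,-50,-49],[50,-50,-49],[74,-50,-49]],"twist":[0,0,0,0,0]}' && python3 -m jog '{"fingers":[0,0,0,0,0],"dp":[[0,0,0],[0,0,0],[0,0,0],[0,0,0],[0,0,0]],"twist":[0,0,0,0,0]}'
python3 - <<'E'
from h import *
p=r.get_state()["tcp_pos"];print(p);go([.4225,.0377,.02],166-90)
W=r.capture("wrist");S=r.capture("scene")
a=cv2.resize(S["frame"][150:250,280:400],(720,600));cv2.imwrite("pics/s6.png",a[:,:,::-1]);cv2.imwrite("pics/w6.png",W["frame"][:,:,::-1]);np.savez("w6.npz",**W)
E
```

```text
time_s: 11.7
tcp_pos: [0.4219, 0.0371, 0.0584]
eef_rot: [-142.2, 89.7, -156.4]
contact_force: [0.6, -0.2, -1.5]
gripper_width: 0.0234
time_s: 12.2
tcp_pos: [0.4226, 0.0376, 0.0593]
eef_rot: [-145.7, 89.8, -159.9]
contact_force: [0.1, -0.3, -1.4]
gripper_width: 0.0233
[0.42263181 0.03755921 0.05931478]
[39.3, 0.2, -0.1] yaw_y 75.8 twist -0.2
```

View pics/w6.png

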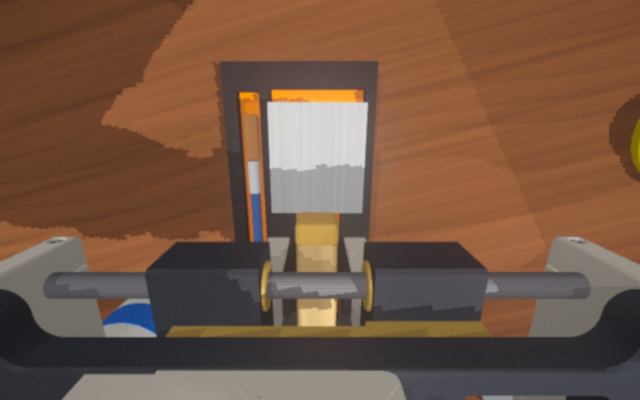

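Wrist view: blade (267–367, end at v=101) is centred over the pocket (272–363, end at v=90). I'll check the gap at the blade end.

Run:
```python
from h import *
W=dict(np.load("w6.npz"))
b=ray(W,317,101,.063);e=ray(W,317.5,90,.004);a=np.radians(166);ax=np.array([np.cos(a),np.sin(a),0]);n=np.array([-ax[1],ax[0],0])
c=np.array([.4225,.0377,0])
for q in(b,e): print(q.round(4),((q-c)@ax).round(4),((q-c)@n).round(4))
print("blade width",np.linalg.norm(ray(W,267,150,.063)-ray(W,367,150,.063)),"pocket w",np.linalg.norm(ray(W,272,92,.004)-ray(W,363,92,.004)))
```

```text
[0.3391 0.0589 0.063 ] 0.0861 -0.0004
[0.3292 0.0618 0.004 ] 0.0964 -0.0008
blade width 0.05837635647114406 pocket w 0.06754914732175991
```

```bash
python3 -m jog '{"fingers":[0,0,0,0,0],"dp":[[10,0,-1.5],[20,0,-1.5],[30,0,-1.5],[38,0,-1.5],[38,0,-1.5]],"twist":[0,0,0,0,0]}' && python3 -m jog '{"fingers":[0,0,0,0,0],"dp":[[2,0,0],[4,0,0],[6,0,0],[7,0,0],[7,0,0]],"twist":[0,0,0,0,0]}' && python3 -m jog '{"fingers":[0,0,0,0,0],"dp":[[1,0,0],[2,0,0],[3,0,0],[4,0,0],[4,0,0]],"twist":[0,0,0,0,0]}'
```

```text
time_s: 12.8
tcp_pos: [0.4197, 0.0371, 0.0195]
eef_rot: [-140.5, 89.6, -154.7]
contact_force: [0.3, -0.1, -0.9]
gripper_width: 0.0236
time_s: 13.3
tcp_pos: [0.4196, 0.0371, 0.0125]
eef_rot: [-140.7, 89.6, -154.9]
contact_force: [0.5, 1.0, -1.1]
gripper_width: 0.0234
time_s: 13.8
tcp_pos: [0.4195, 0.037, 0.0083]
eef_rot: [-140.4, 89.6, -154.6]
contact_force: [0.6, 0.4, -1.6]
gripper_width: 0.0232
```

```bash
python3 -m jog '{"fingers":[0,0,0,0,0],"dp":[[1,0,0],[2,0,0],[3,0,0],[3,0,0],[3,0,0]],"twist":[0,0,0,0,0]}'&& python3 -m jog '{"fingers":[0,0,0,0,0],"dp":[[0,0,0],[1,0,0],[1,0,0],[2,0,0],[2,0,0]],"twist":[0,0,0,0,0]}'
```

```text
time_s: 14.3
tcp_pos: [0.4195, 0.037, 0.0053]
eef_rot: [-140.5, 89.6, -154.7]
contact_force: [-0.3, 0.5, -0.8]
gripper_width: 0.0235
time_s: 14.8
tcp_pos: [0.4195, 0.0369, 0.0038]
eef_rot: [-138.8, 89.6, -153.0]
contact_force: [-3.9, -0.4, 10.9]
gripper_width: 0.0235
```

Contact at z≈0.004 with 11 N, which matches the pocket floor. Releasing and going up to survey.

```bash
python3 -m jog '{"fingers":[0.6,0.6,0.6,0.6,0.6],"dp":[[0,0,0],[0,0,0],[0,0,0],[0,0,0],[0,0,0]],"twist":[0,0,0,0,0]}'&& python3 -m jog '{"fingers":[0.9,0.9,0.9,0.9,0.9],"dp":[[-20,0,0],[-60,0,0],[-110,0,0],[-160,0,0],[-210,0,0]],"twist":[0,0,0,0,0]}' && python3 -m jog '{"fingers":[0.9,0.9,0.9,0.9,0.9],"dp":[[-20,35,-5],[-40,70,-8],[-60,105,-12],[-70,140,-15],[-80,175,-20]],"twist":[-8,-16,-24,-32,-40]}' && python3 -m jog '{"fingers":[0.9,0.9,0.9,0.9,0.9],"dp":[[0,25,0],[0,50,0],[0,75,0],[0,100,0],[0,110,0]],"twist":[-8,-16,-24,-32,-40]}' && python3 -m jog '{"fingers":[0.9,0.9,0.9,0.9,0.9],"dp":[[0,0,20],[0,0,40],[0,0,60],[0,0,80],[0,0,80]],"twist":[-8,-16,-24,-24,-24]}' ; python3 -c "
from h import *
go([.47,.40,.30],180)"
```

```text
time_s: 15.3
tcp_pos: [0.4195, 0.0369, 0.0038]
eef_rot: [-138.6, 89.6, -152.8]
contact_force: [0.4, 0.6, 0.5]
gripper_width: 0.0517
time_s: 15.8
tcp_pos: [0.4203, 0.0373, 0.216]
eef_rot: [-139.3, 89.6, -153.5]
contact_force: [1.4, 0.7, -1.0]
gripper_width: 0.0784
time_s: 16.3
tcp_pos: [0.4443, 0.2136, 0.296]
eef_rot: [176.8, 89.6, -157.0]
contact_force: [0.5, 0.2, -0.2]
gripper_width: 0.0786
time_s: 16.8
tcp_pos: [0.3949, 0.3138, 0.2957]
eef_rot: [136.8, 89.6, -156.6]
contact_force: [0.2, -1.2, 0.0]
gripper_width: 0.0789
time_s: 17.3
tcp_pos: [0.4272, 0.3887, 0.2939]
eef_rot: [119.9, 89.5, -149.5]
contact_force: [0.5, -0.6, -1.0]
gripper_width: 0.079
[-6.4, -42.9, 10.8] yaw_y -179.4 twist 0.6
```

```bash
python3 -m jog '{"fingers":[0.9,0.9,0.9,0.9,0.9],"dp":[[0,-40,10],[0,-60,20],[0,-60,20],[0,-60,20],[0,-60,20]],"twist":[0,0,0,0,0]}'
python3 - <<'E'
from h import *
W=r.capture("wrist");np.savez("w7.npz",**W);cv2.imwrite("pics/w7.png",W["frame"][:,:,::-1])
E
```

```text
time_s: 17.8
tcp_pos: [0.4864, 0.4088, 0.2936]
eef_rot: [119.6, 89.5, -149.9]
contact_force: [-0.6, -0.0, 0.3]
gripper_width: 0.0788
```

View pics/w7.png

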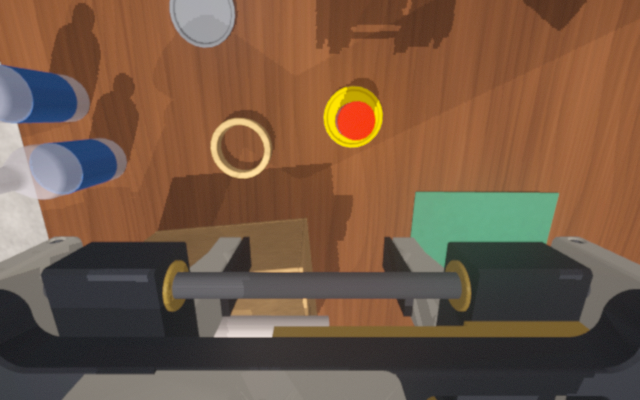

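Wrist view: red lid (356,120) on yellow saucer (353,117), grey saucer now free at (203,14).

Run:
```python
from h import *
c=dict(np.load("w7.npz"));H=hsv(c)
k=cv2.inRange(H,(0,180,150),(6,255,255));N,L,S,C=cv2.connectedComponentsWithStats(k[:200]);i=1+np.argmax(S[1:,4]);p=ray(c,*C[i],.066);print("red",C[i],S[i],p.round(4))
k=cv2.inRange(H,(24,150,100),(34,255,255))[:200];pts=cv2.findNonZero(k);e=cv2.fitEllipse(cv2.convexHull(pts));print("yellow saucer",e,ray(c,*e[0],.009).round(4))
print("grey",ray(c,203,14,.009))
go([*p[:2],.10],180)
```

```text
red [355.27069767 120.08372093] [ 337  102   37   37 1075] [0.433  0.3362 0.066 ]
yellow saucer ((352.6147155761719, 116.37501525878906), (58.37562942504883, 61.53112030029297), 18.619932174682617) [0.4296 0.3315 0.009 ]
grey [0.64226053 0.19841822 0.009     ]
[194.5, 52.8, -71.4] yaw_y -179.4 twist 0.6
```

```bash
python3 -m jog '{"fingers":[1,1,1,1,1],"dp":[[10,26,-35],[20,53,-71],[70,53,-71],[120,53,-71],[170,53,-71]],"twist":[0,0,0,0,0]}' && python3 -m jog '{"fingers":[1,1,1,1,1],"dp":[[30,0,0],[60,0,0],[90,0,0],[108,0,0],[108,0,0]],"twist":[0,0,0,0,0]}' && python3 -m jog '{"fingers":[0,0,0,0,0],"dp":[[0,0,0],[0,0,0],[0,0,0],[0,0,0],[0,0,0]],"twist":[0,0,0,0,0]}' 25 && python3 -m jog '{"fingers":[0,0,0,0,0],"dp":[[0,0,0],[0,0,0],[0,0,0],[0,0,0],[0,0,0]],"twist":[0,0,0,0,0]}' ; python3 -c "
from h import *
go([.642,.194,.12],180)"
```

```text
time_s: 18.35
tcp_pos: [0.4324, 0.3366, 0.1248]
eef_rot: [91.1, 89.7, -178.3]
contact_force: [0.5, 1.2, -0.1]
gripper_width: 0.0874
time_s: 18.85
tcp_pos: [0.4303, 0.3351, 0.0151]
eef_rot: [114.2, 89.6, -155.2]
contact_force: [0.3, -0.8, -0.2]
gripper_width: 0.0875
time_s: 19.35
tcp_pos: [0.4307, 0.3355, 0.0158]
eef_rot: [108.0, 89.6, -161.3]
contact_force: [3.3, 0.5, 1.3]
gripper_width: 0.0532
time_s: 19.85
tcp_pos: [0.4306, 0.3354, 0.0158]
eef_rot: [109.2, 89.6, -160.2]
contact_force: [-0.7, -1.7, 1.6]
gripper_width: 0.0516
[-105.2, -209.2, -143.9] yaw_y -179.4 twist 0.6
```

```bash
python3 -m jog '{"fingers":[0,0,0,0,0],"dp":[[-20,0,0],[-50,0,0],[-90,0,0],[-90,-30,-20],[-90,-65,-45]],"twist":[0,0,0,0,0]}' && python3 -m jog '{"fingers":[0,0,0,0,0],"dp":[[0,-35,-25],[0,-75,-50],[0,-110,-75],[0,-144,-99],[0,-144,-99]],"twist":[0,0,0,0,0]}'
python3 - <<'E'
from h import *
go([.642,.194,.022],180); W=r.capture("wrist"); H=hsv(W)
print(proj(W,[.642,.194,.009])); g=cv2.inRange(H,(90,5,90),(125,70,220)); N,L,S,C=cv2.connectedComponentsWithStats(g[:245]); o=np.argsort(-S[1:,4])[:4]+1; print(S[o],C[o])
E
```

```text
time_s: 20.35
tcp_pos: [0.4973, 0.2925, 0.1072]
eef_rot: [82.5, 89.8, 173.3]
contact_force: [1.0, 0.4, -2.5]
gripper_width: 0.0514
time_s: 20.85
tcp_pos: [0.6457, 0.1922, 0.1051]
eef_rot: [98.1, 89.7, -171.3]
contact_force: [-0.4, -0.1, -2.8]
gripper_width: 0.0518
[83.1, 3.3, 1.9] yaw_y -179.4 twist 0.6
[318.80702031 200.54769653]
[[282 158  71  39 910]
 [334 195   4   8  15]
 [282 182   4   4  10]
 [349 176   5   3   9]] [[317.56593407 178.88461538]
 [335.46666667 198.33333333]
 [283.5        183.3       ]
 [351.33333333 176.66666667]]
```

Run:
```python
from h import *
W=r.capture("wrist")
for q in([.642,.149,.01],[.597,.194,.01],[.687,.194,.01],[.642,.239,.01]): print(proj(W,q).round(1))
for u,v in((317,158),(317,157)): print(ray(W,u,v,.01))
for u,v in((282,186),(353,186)): print(ray(W,u,v,.01))
W3=dict(np.load("w3.npz")); print(ray(W3,360,200,.01),ray(W3,269,200,.01))
```

```text
[317.4 152.8]
[363.4 200.1]
[270.2 199.2]
[316.3 242.5]
[0.64232548 0.15382339 0.01      ]
[0.64233647 0.15289998 0.01      ]
[0.67530958 0.18077701 0.01      ]
[0.60771441 0.18008968 0.01      ]
[0.62152535 0.23352323 0.01      ] [0.66169909 0.15519435 0.01      ]
```

```bash
python3 -m jog '{"fingers":[0,0,0,0,0],"dp":[[20,3,2],[45,3,2],[65,3,2],[80,3,2],[83,3,2]],"twist":[0,0,0,0,0]}' && python3 -m jog '{"fingers":[0,0,0,0,0],"dp":[[1,0,0],[2,0,0],[3,0,0],[4,0,0],[4,0,0]],"twist":[0,0,0,0,0]}'
```

```text
time_s: 21.45
tcp_pos: [0.6375, 0.1963, 0.0202]
eef_rot: [100.3, 89.5, -169.0]
contact_force: [0.1, -0.5, -1.7]
gripper_width: 0.0511
time_s: 21.95
tcp_pos: [0.6376, 0.1963, 0.0166]
eef_rot: [98.4, 89.5, -170.9]
contact_force: [0.6, 0.9, -1.3]
gripper_width: 0.0514
```

```bash
python3 -m jog '{"fingers":[0,0,0,0.8,0.8],"dp":[[1,0,0],[2,0,0],[2,0,0],[2,0,0],[2,0,0]],"twist":[0,0,0,0,0]}' && python3 -m jog '{"fingers":[0.9,0.9,0.9,0.9,0.9],"dp":[[0,0,0],[-30,0,0],[-80,0,0],[-130,0,0],[-180,0,0]],"twist":[0,0,0,0,0]}' && python3 -m jog '{"fingers":[0.9,0.9,0.9,0.9,0.9],"dp":[[-40,20,-45],[-80,40,-90],[-90,60,-135],[-90,80,-180],[-90,100,-225]],"twist":[0,0,0,0,0]}' && python3 -m jog '{"fingers":[0.9,0.9,0.9,0.9,0.9],"dp":[[0,10,-40],[0,20,-80],[0,20,-110],[0,20,-110],[0,20,-110]],"twist":[0,0,0,0,0]}'
python3 - <<'E'
from h import *
W=r.capture("wrist");np.savez("w8.npz",**W);cv2.imwrite("pics/w8.png",W["frame"][:,:,::-1])
E
```

```text
time_s: 22.45
tcp_pos: [0.638, 0.1965, 0.0149]
eef_rot: [96.5, 89.6, -172.8]
contact_force: [0.0, 0.2, 0.6]
gripper_width: 0.0624
time_s: 22.95
tcp_pos: [0.6392, 0.1964, 0.1968]
eef_rot: [97.8, 89.6, -171.5]
contact_force: [0.8, 1.0, -0.5]
gripper_width: 0.0791
time_s: 23.45
tcp_pos: [0.5515, -0.0094, 0.2881]
eef_rot: [96.4, 89.7, -172.8]
contact_force: [0.9, -0.2, -0.3]
gripper_width: 0.0788
time_s: 23.95
tcp_pos: [0.5327, -0.1203, 0.2882]
eef_rot: [95.2, 89.7, -174.2]
contact_force: [0.1, 0.5, -0.1]
gripper_width: 0.0788
```

View pics/w8.png

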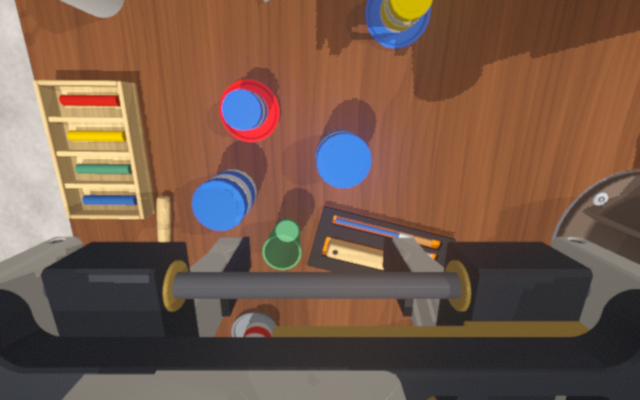

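Wrist view: small blue lid (242,110) on red saucer (250,110), big tins at (220,204) and (343,160), yellow lid (410,5) on blue saucer (398,20) at the edge, and the scraper handle in its pocket (355,254).

Run:
```python
from h import *
c=dict(np.load("w8.npz"));H=hsv(c)
S=r.capture("scene");D=r.capture("side")
print("big1",tri((S,(256,191)),(D,(332,236)),(c,(343,160))),"big2",tri((S,(277,244)),(D,(392,201)),(c,(220,204))))
print("blue",tri((S,(214,236)),(D,(399,249)),(c,(242,110))),ray(c,242,110,.066))
k=cv2.inRange(H,(0,180,110),(6,255,255));k[:60]=0;k[160:]=0;k[:,:200]=0;k[:,300:]=0
e=cv2.fitEllipse(cv2.convexHull(cv2.findNonZero(k)));print("red saucer",e,ray(c,*e[0],.009))
go([.59,-.20,.29],180); print("glass",ray(c,287,230,0))
```

```text
big1 (array([ 0.4967, -0.1397,  0.0762]), [[-1.1, 0.3], [-0.8, -0.2], [-0.7, 1.0]]) big2 (array([ 0.6656, -0.0763,  0.072 ]), [[0.1, -0.1], [0.1, 0.2], [0.1, 0.2]])
blue (array([ 0.6315, -0.2019,  0.0568]), [[-1.2, 0.3], [-0.8, -0.2], [-0.5, 0.9]]) [ 0.62850375 -0.20298798  0.066     ]
red saucer ((248.71498107910156, 110.13951873779297), (58.47407913208008, 63.22249984741211), 149.26803588867188) [ 0.63218139 -0.20361549  0.009     ]
[-2.0, -55.8, -81.8] yaw_y -179.2 twist 0.8
glass [ 0.57947579 -0.00914124  0.        ]
```

```bash
python3 -m jog '{"fingers":[0.9,0.9,0.9,0.9,0.9],"dp":[[0,10,-40],[0,20,-80],[0,20,-120],[0,20,-120],[0,20,-120]],"twist":[0,0,0,0,0]}'
python3 - <<'E'
from h import *
W=r.capture("wrist");np.savez("w9.npz",**W);H=hsv(W)
def comp(lo,hi,m=230):
    k=cv2.inRange(H,lo,hi);k[m:]=0;N,L,S,C=cv2.connectedComponentsWithStats(k)
    for i in np.argsort(-S[1:,4])[:5]+1:
        if S[i,4]>80: print(lo,S[i],C[i].round(1),"z.066",ray(W,*C[i],.066).round(4)[:2],"z.009",ray(W,*C[i],.009).round(4)[:2])
comp((24,150,120),(34,255,255));comp((100,150,150),(115,255,255));comp((100,150,60),(125,255,255));comp((0,180,110),(6,255,255))
cv2.imwrite("pics/w9.png",W["frame"][:,:,::-1])
E
```

```text
time_s: 24.6
tcp_pos: [0.5148, -0.2391, 0.288]
eef_rot: [91.6, 89.7, -177.6]
contact_force: [0.5, 0.2, 0.2]
gripper_width: 0.0786
(24, 150, 120) [ 368   81   40   40 1270] [387.3 100.4] z.066 [ 0.4226 -0.336 ] z.009 [ 0.4092 -0.3387]
(24, 150, 120) [ 73 207  52   9 387] [ 98.3 210.8] z.066 [ 0.8237 -0.1812] z.009 [ 0.8679 -0.1617]
(100, 150, 150) [ 349   73   56   61 1096] [367.9 106.2] z.066 [ 0.4473 -0.3285] z.009 [ 0.4374 -0.3302]
(100, 150, 150) [216 180  36  35 925] [233.8 196.5] z.066 [ 0.6289 -0.2049] z.009 [ 0.6451 -0.1888]
(100, 150, 150) [308 220  41  10 282] [328.1 225.5] z.066 [ 0.4947 -0.1625] z.009 [ 0.4916 -0.1404]
(100, 150, 60) [ 349   73   56   61 1103] [368. 106.] z.066 [ 0.4472 -0.3288] z.009 [ 0.4373 -0.3305]
(100, 150, 60) [216 180  36  35 925] [233.8 196.5] z.066 [ 0.6289 -0.2049] z.009 [ 0.6451 -0.1888]
(100, 150, 60) [308 219  41  11 323] [327.9 225. ] z.066 [ 0.4949 -0.1634] z.009 [ 0.4919 -0.1413]
(100, 150, 60) [  0  49  36  20 123] [16.4 58.9] z.066 [ 0.8848 -0.3778] z.009 [ 0.9378 -0.3865]
(0, 180, 110) [ 66 176  55   9 476] [ 92.9 180. ] z.066 [ 0.8223 -0.2261] z.009 [ 0.8663 -0.2131]
(0, 180, 110) [214 161  48  30 292] [227.  171.8] z.066 [ 0.6358 -0.24  ] z.009 [ 0.6531 -0.229 ]
(0, 180, 110) [244 173  26  42 253] [261.5 195.5] z.066 [ 0.5898 -0.2067] z.009 [ 0.6004 -0.1909]
(0, 180, 110) [  0  69  28   5 103] [12.  71.3] z.066 [ 0.8943 -0.3636] z.009 [ 0.9486 -0.3703]
```

Run:
```python
from h import *
W=dict(np.load("w9.npz"));H=hsv(W)
k=cv2.inRange(H,(100,150,60),(125,255,255));x=np.zeros_like(k);x[65:140,340:410]=k[65:140,340:410]
h=cv2.convexHull(cv2.findNonZero(x))[:,0].astype(float);h=h[h[:,0]<388]
P=np.array([ray(W,*q,.0095)[:2] for q in h])
from scipy.optimize import least_squares
s=least_squares(lambda q:np.hypot(*(P-q).T)-.045,[.43,-.33],loss="soft_l1",f_scale=.002);print("blue saucer",s.x,np.abs(s.fun).max())
go([.4226,-.336,.10],180)
```

```text
blue saucer [ 0.42045245 -0.33486213] 0.003629586543073028
[188.6, 92.6, -96.2] yaw_y -179.2 twist 0.8
```

```bash
python3 -m jog '{"fingers":[1,1,1,1,1],"dp":[[10,31,-32],[40,62,-64],[80,92,-96],[130,92,-96],[180,92,-96]],"twist":[0,0,0,0,0]}' && python3 -m jog '{"fingers":[1,1,1,1,1],"dp":[[30,0,0],[60,0,0],[80,0,0],[93,0,0],[93,0,0]],"twist":[0,0,0,0,0]}' && python3 -m jog '{"fingers":[0,0,0,0,0],"dp":[[0,0,0],[0,0,0],[0,0,0],[0,0,0],[0,0,0]],"twist":[0,0,0,0,0]}' 25 && python3 -m jog '{"fingers":[0,0,0,0,0],"dp":[[0,0,0],[0,0,0],[0,0,0],[0,0,0],[0,0,0]],"twist":[0,0,0,0,0]}' ; python3 -c "
from h import *
go([.43,.3315,.14],180)"
```

```text
time_s: 25.15
tcp_pos: [0.4236, -0.3354, 0.1177]
eef_rot: [115.0, 89.8, -154.2]
contact_force: [1.8, -0.0, -1.0]
gripper_width: 0.0873
time_s: 25.65
tcp_pos: [0.4229, -0.3338, 0.0231]
eef_rot: [88.2, 89.7, 179.1]
contact_force: [-0.2, 0.0, -0.4]
gripper_width: 0.0876
time_s: 26.15
tcp_pos: [0.423, -0.3339, 0.0236]
eef_rot: [90.8, 89.7, -178.3]
contact_force: [-2.6, 0.5, 2.3]
gripper_width: 0.0531
time_s: 26.65
tcp_pos: [0.4229, -0.3339, 0.0235]
eef_rot: [90.4, 89.7, -178.7]
contact_force: [-0.8, 0.0, 0.2]
gripper_width: 0.0512
[-116.6, -17.2, 665.2] yaw_y -179.1 twist 0.9
```

```bash
python3 -m jog '{"fingers":[0,0,0,0,0],"dp":[[-20,0,0],[-60,0,0],[-110,0,0],[-120,-30,30],[-120,-60,70]],"twist":[0,0,0,0,0]}' && python3 -m jog '{"fingers":[0,0,0,0,0],"dp":[[0,-15,45],[0,-25,90],[0,-25,135],[0,-25,180],[0,-25,225]],"twist":[0,0,0,0,0]}' && python3 -m jog '{"fingers":[0,0,0,0,0],"dp":[[0,0,45],[0,0,90],[0,0,135],[0,10,180],[0,20,225]],"twist":[0,0,0,0,0]}' ; python3 -c "
from h import *
go([.43,.3315,.08],180)"
```

```text
time_s: 27.15
tcp_pos: [0.4844, -0.2637, 0.1463]
eef_rot: [-159.9, 89.9, -69.2]
contact_force: [1.1, -1.0, -1.6]
gripper_width: 0.0515
time_s: 27.65
tcp_pos: [0.5061, -0.0366, 0.1459]
eef_rot: [-158.2, 89.9, -67.5]
contact_force: [0.8, 0.8, -1.9]
gripper_width: 0.0518
time_s: 28.15
tcp_pos: [0.4825, 0.19, 0.1454]
eef_rot: [-159.6, 89.9, -68.8]
contact_force: [0.8, 0.3, -1.1]
gripper_width: 0.0515
[65.2, 50.7, 142.3] yaw_y -179.3 twist 0.7
```

```bash
python3 -m jog '{"fingers":[0,0,0,0,0],"dp":[[0,17,45],[0,35,90],[0,51,135],[0,51,142],[0,51,142]],"twist":[0,0,0,0,0]}' && python3 -m jog '{"fingers":[0,0,0,0,0],"dp":[[0,0,0],[40,0,0],[80,0,0],[100,0,0],[100,0,0]],"twist":[0,0,0,0,0]}';python3 -c "
from h import *
go([.43,.3315,.0235],180)"
```

```text
time_s: 28.65
tcp_pos: [0.429, 0.3327, 0.1448]
eef_rot: [-173.8, 89.9, -82.9]
contact_force: [-0.1, -0.9, -1.3]
gripper_width: 0.0515
time_s: 29.15
tcp_pos: [0.4281, 0.3291, 0.042]
eef_rot: [152.0, 89.6, -117.2]
contact_force: [0.3, -0.2, -0.7]
gripper_width: 0.0512
[18.5, -2.0, 2.5] yaw_y -179.3 twist 0.7
```

```bash
python3 -m jog '{"fingers":[0,0,0,0,0],"dp":[[5,-2,2],[10,-2,2],[15,-2,2],[17,-2,2],[17,-2,2]],"twist":[0,0,0,0,0]}' && python3 -m jog '{"fingers":[0,0,0,0,0.8],"dp":[[1,0,0],[2,0,0],[3,0,0],[3,0,0],[3,0,0]],"twist":[0,0,0,0,0]}' && python3 -m jog '{"fingers":[0.9,0.9,0.9,0.9,0.9],"dp":[[0,0,0],[0,0,0],[-20,0,0],[-60,0,0],[-110,0,0]],"twist":[0,0,0,0,0]}';python3 -c "
from h import *
go([.629,-.204,.14],24)"
```

```text
time_s: 29.65
tcp_pos: [0.43, 0.331, 0.025]
eef_rot: [151.8, 89.6, -117.5]
contact_force: [0.6, -0.0, -1.9]
gripper_width: 0.0514
time_s: 30.15
tcp_pos: [0.4303, 0.3314, 0.0229]
eef_rot: [154.8, 89.6, -114.4]
contact_force: [0.3, 0.8, 0.6]
gripper_width: 0.0551
time_s: 30.65
tcp_pos: [0.4296, 0.3308, 0.1324]
eef_rot: [150.0, 89.4, -119.2]
contact_force: [0.9, 1.4, -0.5]
gripper_width: 0.0789
[-3.7, -192.2, -537.5] yaw_y -179.2 twist -23.2
```

```bash
python3 -m jog '{"fingers":[1,1,1,1,1],"dp":[[-20,-15,-42],[-30,-30,-84],[-30,-45,-126],[-30,-60,-168],[-30,-75,-210]],"twist":[0,0,0,0,0]}' && python3 -m jog '{"fingers":[1,1,1,1,1],"dp":[[0,-15,-42],[0,-30,-84],[0,-45,-126],[0,-60,-168],[0,-75,-210]],"twist":[0,0,0,0,0]}' && python3 -m jog '{"fingers":[1,1,1,1,1],"dp":[[0,-14,-39],[0,-28,-78],[0,-42,-117],[0,-42,-117],[0,-42,-117]],"twist":[-8,-16,-23,-23,-23]}' ; python3 -c "
from h import *
go([.629,-.204,.0235],24)"
```

```text
time_s: 31.15
tcp_pos: [0.5079, 0.1206, 0.1642]
eef_rot: [151.9, 89.4, -117.3]
contact_force: [1.2, 0.8, -0.0]
gripper_width: 0.0879
time_s: 31.65
tcp_pos: [0.5863, -0.0902, 0.1657]
eef_rot: [152.5, 89.4, -116.7]
contact_force: [-0.3, 0.5, -0.3]
gripper_width: 0.0874
time_s: 32.15
tcp_pos: [0.6296, -0.2076, 0.1655]
eef_rot: [121.8, 89.4, -124.6]
contact_force: [-0.0, 0.6, -0.9]
gripper_width: 0.0876
[141.9, -2.1, 4.3] yaw_y -156.4 twist -0.4
```

```bash
python3 -m jog '{"fingers":[1,1,1,1,1],"dp":[[20,-2,4],[55,-2,4],[85,-2,4],[100,-2,4],[100,-2,4]],"twist":[0,0,0,0,0]}' && python3 -m jog '{"fingers":[1,1,1,1,1],"dp":[[12,0,0],[25,0,0],[38,0,0],[42,0,0],[42,0,0]],"twist":[0,0,0,0,0]}' && python3 -m jog '{"fingers":[0,0,0,0,0],"dp":[[0,0,0],[0,0,0],[0,0,0],[0,0,0],[0,0,0]],"twist":[0,0,0,0,0]}' 25 && python3 -m jog '{"fingers":[0,0,0,0,0],"dp":[[0,0,0],[0,0,0],[0,0,0],[0,0,0],[0,0,0]],"twist":[0,0,0,0,0]}' ; python3 -c "
from h import *
go([.4205,-.335,.12],24)"
```

```text
time_s: 32.65
tcp_pos: [0.6277, -0.203, 0.0634]
eef_rot: [105.7, 89.3, -140.6]
contact_force: [0.1, -0.4, 0.6]
gripper_width: 0.0882
time_s: 33.15
tcp_pos: [0.6267, -0.2034, 0.0205]
eef_rot: [101.6, 89.2, -144.8]
contact_force: [-0.4, 0.1, -0.3]
gripper_width: 0.088
time_s: 33.65
tcp_pos: [0.6273, -0.2034, 0.0209]
eef_rot: [104.8, 89.3, -141.6]
contact_force: [1.3, 1.0, -0.3]
gripper_width: 0.0533
time_s: 34.15
tcp_pos: [0.6272, -0.2033, 0.0209]
eef_rot: [104.4, 89.2, -141.9]
contact_force: [-0.1, 0.9, -0.5]
gripper_width: 0.0516
[-95.9, 243.4, -38.0] yaw_y -156.4 twist -0.4
```

```bash
python3 -m jog '{"fingers":[0,0,0,0,0],"dp":[[-20,0,0],[-60,0,0],[-100,0,0],[-100,40,-6],[-100,80,-12]],"twist":[0,0,0,0,0]}' && python3 -m jog '{"fingers":[0,0,0,0,0],"dp":[[0,45,-7],[0,90,-14],[0,130,-21],[0,163,-26],[0,163,-26]],"twist":[0,0,0,0,0]}' ; python3 -c "
from h import *
go([.4205,-.335,.021],24)"
```

```text
time_s: 34.65
tcp_pos: [0.5601, -0.2455, 0.123]
eef_rot: [112.2, 89.3, -134.1]
contact_force: [-1.1, -0.5, -2.2]
gripper_width: 0.0515
time_s: 35.15
tcp_pos: [0.4176, -0.3361, 0.1249]
eef_rot: [106.5, 89.3, -140.0]
contact_force: [-0.2, 0.1, -0.9]
gripper_width: 0.0515
[103.9, -4.3, 0.2] yaw_y -156.5 twist -0.5
```

```bash
python3 -m jog '{"fingers":[0,0,0,0,0],"dp":[[20,-3,0],[50,-3,0],[80,-3,0],[95,-3,0],[99,-3,0]],"twist":[0,0,0,0,0]}' && python3 -m jog '{"fingers":[0,0,0,0,0],"dp":[[1,0,0],[2,0,0],[3,0,0],[4,0,0],[4,0,0]],"twist":[0,0,0,0,0]}';python3 -c "
from h import *
go([.4205,-.335,.021],24)"
```

```text
time_s: 35.65
tcp_pos: [0.4183, -0.3349, 0.0238]
eef_rot: [92.8, 89.2, -153.6]
contact_force: [0.1, 1.2, -1.4]
gripper_width: 0.0517
time_s: 36.15
tcp_pos: [0.4189, -0.3352, 0.0208]
eef_rot: [98.4, 89.3, -148.0]
contact_force: [-0.6, 3.1, 4.7]
gripper_width: 0.0515
[-0.2, -1.6, -0.5] yaw_y -156.4 twist -0.4
```

```bash
python3 -m jog '{"fingers":[0.8,0.8,0.8,0.8,0.8],"dp":[[0,0,0],[0,0,0],[0,0,0],[0,0,0],[0,0,0]],"twist":[0,0,0,0,0]}' && python3 -m jog '{"fingers":[1,1,1,1,1],"dp":[[-20,0,0],[-60,0,0],[-100,0,0],[-130,0,0],[-140,0,0]],"twist":[0,0,0,0,0]}';python3 -c "
from h import *
go([.6385,.197,.16],0)"
```

```text
time_s: 36.65
tcp_pos: [0.4189, -0.3352, 0.0208]
eef_rot: [98.1, 89.3, -148.3]
contact_force: [-0.6, -0.3, -1.0]
gripper_width: 0.07
time_s: 37.15
tcp_pos: [0.422, -0.335, 0.1644]
eef_rot: [122.9, 89.4, -123.5]
contact_force: [0.8, 0.6, 0.1]
gripper_width: 0.0877
[-1.8, -411.2, 401.1] yaw_y -156.4 twist 23.6
```

```bash
python3 -m jog '{"fingers":[1,1,1,1,1],"dp":[[0,-34,34],[0,-68,68],[0,-102,102],[0,-136,136],[0,-170,170]],"twist":[0,0,0,0,0]}' && python3 -m jog '{"fingers":[1,1,1,1,1],"dp":[[0,-34,34],[0,-68,68],[0,-102,102],[0,-136,136],[0,-170,166]],"twist":[0,0,0,0,0]}' && python3 -m jog '{"fingers":[1,1,1,1,1],"dp":[[0,-34,32],[0,-71,62],[0,-71,62],[0,-71,62],[0,-71,62]],"twist":[8,16,23,23,23]}'
python3 - <<'E'
from h import *
go([.6385,.197,.017],0); W=r.capture("wrist"); k=cv2.inRange(hsv(W),(0,180,150),(6,255,255));k[260:]=0
N,L,S,C=cv2.connectedComponentsWithStats(k);i=1+np.argmax(S[1:,4]);print(S[i],ray(W,*C[i],.066),proj(W,[.6385,.197,.066]))
E
```

```text
time_s: 37.65
tcp_pos: [0.5098, -0.1094, 0.1614]
eef_rot: [120.9, 89.4, -125.6]
contact_force: [1.3, -0.3, 0.4]
gripper_width: 0.0877
time_s: 38.15
tcp_pos: [0.5993, 0.1128, 0.1581]
eef_rot: [118.1, 89.3, -128.3]
contact_force: [1.2, 0.4, 0.3]
gripper_width: 0.0875
time_s: 38.65
tcp_pos: [0.6389, 0.1976, 0.1561]
eef_rot: [138.2, 89.2, -131.0]
contact_force: [-0.1, -0.6, -0.2]
gripper_width: 0.0877
[139.1, -0.8, 0.8] yaw_y -179.2 twist 0.8
[ 291  174   53   54 2205] [0.63681594 0.19667786 0.066     ] [315.06992141 200.71617292]
```

```bash
python3 -m jog '{"fingers":[1,1,1,1,1],"dp":[[20,0,0],[60,0,0],[100,0,0],[125,0,0],[134,0,0]],"twist":[0,0,0,0,0]}' && python3 -m jog '{"fingers":[0,0,0,0,0],"dp":[[0,0,0],[0,0,0],[0,0,0],[0,0,0],[0,0,0]],"twist":[0,0,0,0,0]}' 25 && python3 -m jog '{"fingers":[0,0,0,0,0],"dp":[[0,0,0],[0,0,0],[0,0,0],[0,0,0],[0,0,0]],"twist":[0,0,0,0,0]}' && python3 -m jog '{"fingers":[0,0,0,0,0],"dp":[[-20,0,0],[-60,0,0],[-100,0,0],[-130,0,0],[-130,0,0]],"twist":[0,0,0,0,0]}' ; python3 -c "
from h import *
go([.632,-.2035,.15],24)"
```

```text
time_s: 39.2
tcp_pos: [0.636, 0.1939, 0.02]
eef_rot: [133.5, 89.0, -135.8]
contact_force: [0.6, 0.4, -1.1]
gripper_width: 0.0873
time_s: 39.7
tcp_pos: [0.6367, 0.1943, 0.0212]
eef_rot: [135.4, 89.1, -133.8]
contact_force: [0.5, -0.5, 1.5]
gripper_width: 0.0535
time_s: 40.2
tcp_pos: [0.6365, 0.1943, 0.0212]
eef_rot: [134.9, 89.1, -134.3]
contact_force: [-0.8, 0.8, 1.3]
gripper_width: 0.0513
time_s: 40.7
tcp_pos: [0.6406, 0.1968, 0.1566]
eef_rot: [157.9, 89.5, -111.3]
contact_force: [-0.5, -0.2, -1.7]
gripper_width: 0.0515
[9.6, 14.4, -400.1] yaw_y -179.2 twist -23.2
```

```bash
python3 -m jog '{"fingers":[0,0,0,0,0],"dp":[[0,0,-40],[0,0,-80],[0,0,-120],[0,0,-160],[0,5,-200]],"twist":[0,0,0,0,0]}' && python3 -m jog '{"fingers":[0,0,0,0,0],"dp":[[0,0,-40],[0,0,-80],[0,0,-120],[0,5,-160],[0,9,-201]],"twist":[0,0,-7,-15,-23]}' && python3 -m jog '{"fingers":[0,0,0,0,0],"dp":[[0,0,0],[0,0,0],[0,0,0],[0,0,0],[0,0,0]],"twist":[0,0,0,0,0]}' ; python3 -c "
from h import *
go([.631,-.2055,.04],24)"
```

```text
time_s: 41.2
tcp_pos: [0.6381, -0.0047, 0.1569]
eef_rot: [150.3, 89.5, -118.9]
contact_force: [-0.1, -0.8, -1.6]
gripper_width: 0.0518
time_s: 41.7
tcp_pos: [0.6312, -0.2073, 0.1571]
eef_rot: [116.9, 89.5, -128.9]
contact_force: [1.0, 0.9, -1.3]
gripper_width: 0.0517
time_s: 42.2
tcp_pos: [0.6314, -0.2062, 0.1571]
eef_rot: [116.9, 89.5, -128.9]
contact_force: [0.0, 0.2, -2.5]
gripper_width: 0.0514
[117.1, -0.8, 1.3] yaw_y -155.8 twist 0.2
```

```bash
python3 -m jog '{"fingers":[0,0,0,0,0],"dp":[[20,0,0],[50,0,1],[80,0,1],[105,0,1],[117,0,1]],"twist":[0,0,0,0,0]}' && python3 -m jog '{"fingers":[0,0,0,0,0],"dp":[[4,0,0],[8,0,0],[12,0,0],[16,0,0],[17,0,0]],"twist":[0,0,0,0,0]}';python3 -c "
from h import *
go([.631,-.2055,.021],24)"
```

```text
time_s: 42.7
tcp_pos: [0.6291, -0.2051, 0.0377]
eef_rot: [102.3, 89.4, -143.4]
contact_force: [-0.6, 0.8, -1.8]
gripper_width: 0.0514
time_s: 43.2
tcp_pos: [0.6293, -0.2052, 0.0213]
eef_rot: [105.4, 89.4, -140.3]
contact_force: [-3.0, 1.5, 5.5]
gripper_width: 0.0515
[0.3, -1.4, -1.0] yaw_y -155.7 twist 0.3
```

Touching down at 5.5 N. Release, retreat and check.

```bash
python3 -m jog '{"fingers":[0.8,0.8,0.8,0.8,0.8],"dp":[[0,0,0],[0,0,0],[0,0,0],[0,0,0],[0,0,0]],"twist":[0,0,0,0,0]}' && python3 -m jog '{"fingers":[1,1,1,1,1],"dp":[[-20,0,0],[-60,0,0],[-110,0,0],[-160,0,0],[-210,0,0]],"twist":[0,0,0,0,0]}' && python3 -m jog '{"fingers":[1,1,1,1,1],"dp":[[-20,-20,40],[-40,-40,80],[-60,-60,120],[-60,-60,160],[-60,-60,170]],"twist":[0,0,0,0,0]}'
python3 - <<'E'
from h import *
S=r.capture("scene");D=r.capture("side")
cv2.imwrite("pics/f.png",np.vstack([S["frame"][130:330,130:530],D["frame"][80:380,210:610]])[:,:,::-1])
x=cv2.imread("pics/f.png");cv2.imwrite("pics/f.png",cv2.resize(x,(480,600)))
E
```

```text
time_s: 43.7
tcp_pos: [0.6293, -0.2052, 0.0213]
eef_rot: [106.0, 89.4, -139.7]
contact_force: [-0.7, -0.6, 0.2]
gripper_width: 0.0697
time_s: 44.2
tcp_pos: [0.6306, -0.2038, 0.2335]
eef_rot: [106.5, 89.4, -139.2]
contact_force: [1.7, -0.5, 0.1]
gripper_width: 0.0872
time_s: 44.7
tcp_pos: [0.6152, -0.0205, 0.2934]
eef_rot: [107.6, 89.5, -138.0]
contact_force: [-0.3, 0.0, 0.2]
gripper_width: 0.0878
```

View pics/f.png

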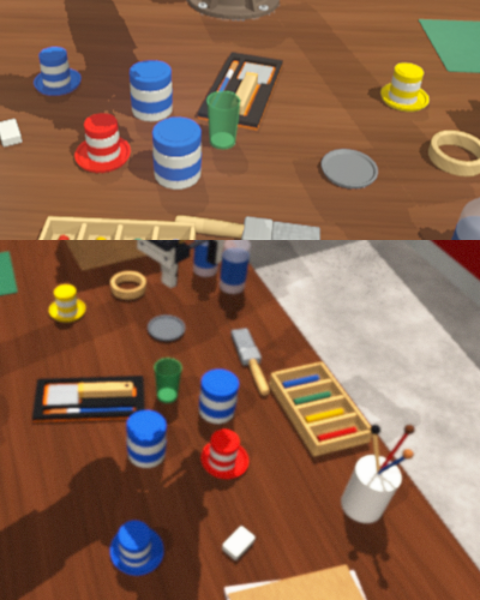

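Everything looks right: blue on blue (55,70), red on red (102,140), yellow on yellow (405,88), scraper in the tray, glass in place, grey saucer empty. One zoomed check of the fits, which is one picture over budget.

Run:
```python
from h import *
S=r.capture("scene")["frame"];D=r.capture("side")["frame"]
t=[S[170:240,290:380],D[185:245,225:345],S[150:220,150:210],D[310:370,290:360],S[215:280,185:245],D[230:285,365:430],S[175:230,440:500],D[105:155,240:295]]
z=[cv2.resize(x,(200,200),interpolation=cv2.INTER_CUBIC) for x in t]
cv2.imwrite("pics/g.png",np.vstack([np.hstack(z[:4]),np.hstack(z[4:])])[:,:,::-1])
```

```text
(no output)
```

View pics/g.png

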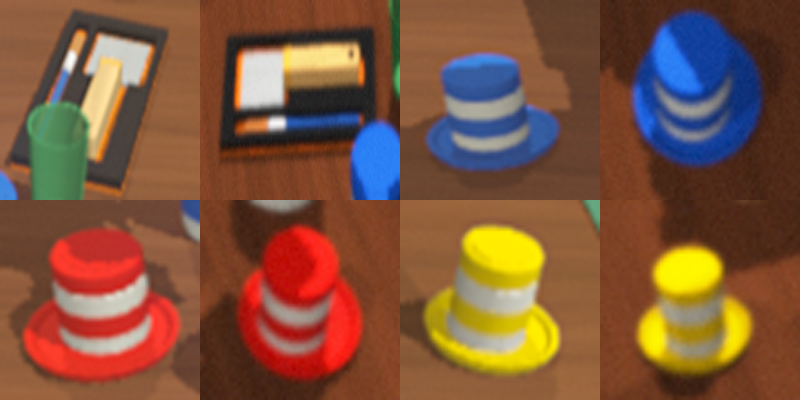

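```bash
python3 -c "
from plant import r
print(r.close_job(), r.get_state()['time_s'])"
```

```text
the job is handed in; nothing more can be done
the job is handed in; nothing more can be done
```

The job is done and handed in after about 45 s of the 133 s allowed. The scraper went into the tray pocket first. Then red was parked on the grey saucer, yellow moved to the yellow saucer, blue to the blue, and red from grey to the red.

**Last checks:** In the final scene and side views:
- The scraper lies in its pocket with orange showing round it.
- All three pots stand upright in the saucers of their own colour.
- The grey saucer is empty and the green tumbler looks unmoved.

Each pot was set down within 1 mm of the height it was picked up at. The largest force I saw was 11 N, when the scraper touched the pocket floor.

**What failed or disagreed:**
- **Two missed grasps:** I lifted too early once, then the fingers shut above the scraper. The cameras put the fingertips about 29 mm higher than the reported tool position implied. I corrected for this and worked from heights and contacts measured the same way; nothing was disturbed.
- **Centring:** The blue pot stands about 5 mm off its saucer's centre, inside the 10 mm of slack.
- **Picture budget:** I viewed 15 pictures, one over the budget of 14.

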